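# Put the counter scale and its check weights away at closing time

## Task

It is closing time at the market stall: put every hexagonal iron check weight on the counter into the open plywood chest and, only when all are in, lift the knee of the chest's folding lid stay past centre to unlock it and gently lower the lid until it is fully shut, without letting it slam. Also, at any time, put the steel weighing pan back on the scale, seated level and fully down over its two pegs. Leave the calculator, knife, small bowl and jar where they are.

Things in the scene. Friction and masses are not known exactly. Their poses are not given: they have to be found in the camera images.
- w0_mid (a point): large cast-iron check weight, dark grey, hexagonal prism 46 mm across flats (53 mm across corners) and 44 mm high, with an 18 mm wide, 9 mm high round knob on top; 0.5 kg give or take; this point is the centre of the hexagonal prism, 22 mm above its base; z is up its axis, and its x axis is normal to one pair of flats (further pairs every 60 degrees); absent in some starts
- w1_mid (a point): large cast-iron check weight, dark grey, hexagonal prism 46 mm across flats (53 mm across corners) and 44 mm high, with an 18 mm wide, 9 mm high round knob on top; 0.5 kg give or take; this point is the centre of the hexagonal prism, 22 mm above its base; z is up its axis, and its x axis is normal to one pair of flats (further pairs every 60 degrees); absent in some starts
- w2_mid (a point): large cast-iron check weight, dark grey, hexagonal prism 46 mm across flats (53 mm across corners) and 44 mm high, with an 18 mm wide, 9 mm high round knob on top; 0.5 kg give or take; this point is the centre of the hexagonal prism, 22 mm above its base; z is up its axis, and its x axis is normal to one pair of flats (further pairs every 60 degrees); absent in some starts
- w3_mid (a point): small cast-iron check weight, dark grey, hexagonal prism 36 mm across flats (42 mm across corners) and 38 mm high, with an 18 mm wide, 9 mm high round knob on top; 0.27 kg give or take; this point is the centre of the hexagonal prism, 19 mm above its base; z is up its axis, and its x axis is normal to one pair of flats (further pairs every 60 degrees); absent in some starts
- w4_mid (a point): small cast-iron check weight, dark grey, hexagonal prism 36 mm across flats (42 mm across corners) and 38 mm high, with an 18 mm wide, 9 mm high round knob on top; 0.27 kg give or take; this point is the centre of the hexagonal prism, 19 mm above its base; z is up its axis, and its x axis is normal to one pair of flats (further pairs every 60 degrees); absent in some starts
- chest: open-topped plywood weights chest, fixed to the counter, 200 mm deep (x) by 300 mm wide (y) by 70 mm high, walls and floor 6 mm; origin at the centre of its underside, x points to its back (hinge side), y to its left, z up. The lid is hinged along the top of the back wall, at x = +100 mm, z = 70 mm; the lid stay is on the outside of its right (-y) wall
- lid_edge (a point): middle of the lid's free edge, on its outer face (which looks away from the robot while the lid is open). The plywood lid is 200 mm long from hinge to edge, 300 mm wide and 8 mm thick and stands open leaning 10 degrees forward of upright, its edge about 270 mm above the counter. It has no handle: it is lowered by pushing its outer face near the edge, which takes a few newtons after the stay is unlocked
- lid (a joint): angle of the lid in rad: 0 = open as found, 1.396 = shut flat on the rim. The hinge is stiff: the lid stays where it is left
- knee (a joint): angle of the stay's knee in rad: 0 = locked, resting on its stop about 0.15 rad beyond straight, so that the lid cannot be pushed shut; about 0.15 = straight (centre); larger = folded, knee forward and up, about 2.65 with the lid shut. Lifted to 0.5 or more it stays unlocked by itself and the lid begins to come down with it; let go much below that, it may drop back into its lock
- knee_knob (a point): middle of the black knob on the stay's knee: a cylinder 18 mm thick and 40 mm long, lying across (along the chest's y), its middle 55 mm outside the chest's right wall and about 90 mm above the counter while locked. A thin 10 mm pin joins it to the steel links at its inner end. It is lifted with up to about 8 N, forward (towards the chest's front) and up, on an arc about stay_foot
- stay_foot (a point): the point on the lower stay link's pivot axis that is level along y with the knob's middle; the pivot is on the chest's right wall at chest x = -30 mm, z = 20 mm. The knob swings about this point in the chest's x-z plane at a radius of 93 mm
- pan_bow (a point): middle of the straight top bar of the weighing pan's carrying bow: a round bar 12 mm thick running 100 mm along the pan's y, 75 mm above the pan's underside. The pan is a flat steel tray 176 mm (x) by 156 mm (y) with a 22 mm rim, 0.4 kg, with two 16 mm through holes in its floor at x = +55 mm and x = -55 mm, y = 0; axes are the pan's, z up
- scale_seat (a point): centre of the counter scale's aluminium top plate (150 mm x by 120 mm y), 75 mm above the counter, on which the pan's underside rests; two upright pegs 13 mm thick, 18 mm high with tapered tips stand on it at x = +55 mm and x = -55 mm, y = 0 of these axes; z up. The scale is fixed; its front (display) faces -x. The pan fits either way round
- calc_mid (a point): pocket calculator on the counter, 75 x 130 x 14 mm; its middle; to be left alone
- knife_mid (a point): knife lying on the counter, 310 mm long along its x; middle of it; to be left alone
- dish_rim (a point): small white bowl, 70 mm wide and 30 mm high; centre of its mouth; to be left alone
- jar_mid (a point): amber jar, 60 mm wide and 90 mm high; half-way up; to be left alone
There are look-alikes about, which are no part of the job. What is shaped like the part that bears w3_mid but red is not meant.

How it is judged:
By the outcome, as a careful person would: the job done as asked, in the order asked, and still so for the second after the job is handed in, with the robot touching nothing.
Of w0, w1, w2, w3, w4 only 3 to 5 are there at a start; the rules pass over those that are not, and their reading is None.
At some moment in a run one of w0, w1, w2, w3, w4 may be knocked a few centimetres aside while the robot is not near it.
Once in a run the grip may slacken for a moment while it holds something.
It also fails if it takes over 210 s, if anything falls off the work surface, if the arm or the gripper's body presses on something with over 40 N, if the wrist force passes 120 N, or if a joint passes its speed limit or range.

## Robot

A 7-joint arm with a two-finger parallel gripper is mounted at the origin on the work surface. World frame = base frame: x ahead of the robot, y to its left, z up, the work surface at z = 0. Lengths are in m, angles in degrees, forces in N, time in s.
With the tool pointing down it reaches from about 0.35 to 0.775 m from the base axis. Payload 3.1 kg.
Tool frame: the origin (TCP) lies on the centre line of the jaws, within the pads' length; the fingertips stand 17 mm ahead of it and the grasp point (between the pads) lies 2 mm behind it (robot.tip_reach is the distance from the TCP to the fingertips, in m); z points along the fingers, y is the line along which they close (so a half turn about z gives the same grasp; the last joint's range is limited). The gripper opens to 85 mm and grips with 20 to 120 N. Pads are 22 mm wide; open, the fingers measure 114 mm over their backs; the gripper's body (76 mm by 85 mm) begins 54 mm behind the grasp point. The pads swing forward as they close: fully open they stand 13 mm farther back than shut.
Start: joints at [-69.425, 17.813, 0.802, 86.603, -0.252, 75.585, -1.558], TCP at [0.215, 0.506, 0.248] pointing down, gripper open.
Joint ranges: [-154.91, 154.91], [-16.99, 109.72], [-72.82, 74.43], [7.12, 147.25], [-82.49, 262.49], [11.32, 116.49], [-174.64, 174.64]. Speed limits (degrees/s): [159.86, 159.86, 180, 180, 180, 180, 180].

## Interface

Orientations are given as [roll, pitch, yaw] about the fixed x, y, z axes, in that order (R = Rz(yaw) Ry(pitch) Rx(roll)).
In Python, from station import robot, fingers, vision, workorder, recognise gives the robot as it stands. Calls block until the motion is done:
- robot.move_to(position, orientation): joint-space move of the TCP to a pose.
- robot.line_to(position, orientation=None, velocity=0.15, f_stop=None): straight line of the TCP; orientation=None keeps the orientation; velocity is the mean speed in m/s. With f_stop (N) it stops when the force on the tool has changed by that much, and returns True; else False.
- robot.move_j(angles): joint-space move.
- fingers.gripper_to(opening, force=None): opening from 0.0 (shut) to 1.0 (fully open); force is the grip in N (None keeps the last); returns when the fingers have stopped.
- robot.pause(seconds).
- robot.inverse_kinematics(position, orientation): joint angles nearest the present ones, or None.
- vision.grab_frame(name): name is "side" or "top" or "wrist"; returns the picture (384x512x3 uint8, red, green, blue); there is no depth.
- vision.calibration(name): a dict with "mtx" (3x3 intrinsics, pixels), "extrinsics" (4x4, takes a point from world to camera coordinates); the wrist camera has in their place "T_tool_cam" (4x4, takes a point from camera to tool coordinates, whose origin is the TCP and whose axes are the flange's). Camera axes: x right, y up, looking along -z (the intrinsics and any distortion apply to the point x, -y, -z); pixel columns grow to the right and rows downward; lengths in m; the calibration is good to about 2 mm. The wrist camera is an equidistant fisheye: a pixel r from the principal point sees the ray r / f radians off the axis. A picture is of the moment at which its call begins: read the wrist's pose just before it. calibration takes no time and is no camera call.
A pose or a line that the arm cannot do raises robot.PlanningError and nothing moves.
- workorder.close_job(): hands the job in; it is judged then, once.
Trained networks look in the newest picture that a camera, given by its name, has taken for a name from the list of things; names that differ only in an ending like _2 or _b are one class to them, and where a whole thing is asked for, a point or a joint stands for the part that bears it (a point fixed in the world has none). Each returns a list of dicts, best first, with "p" (0 to 1); they miss things now and then, are a little off and sometimes report something else, mostly with a low value. They report only what shows in the picture. A call takes as long as a camera call. They do not tell look-alikes from the thing itself.
- recognise(label, camera): "rect" ([centre column, centre row, width, height] in pixels, round what is visible of it).
Readings, each from a call of its own:
- robot.current_time_s(): time.
- robot.current_joint_positions(): joint angles.
- robot.current_dq(): joint speeds.
- robot.current_joint_torque(): joint torques, N m.
- robot.current_tool_pos(): TCP position.
- robot.current_eef_rot(): TCP orientation.
- robot.current_contact_force(): force on the tool from outside, world axes, zero at the start.
- robot.current_torque(): the same for the moment, N m.
- robot.current_finger_gap(): opening from 0.0 (shut) to 1.0 (fully open).
- robot.current_gripper_force(): force on a finger pad.
Only numpy, scipy, OpenCV 4.12 (cv2) and the standard library are available. Lean on these libraries where they do the work, as an engineer would, in place of code of your own. Each camera call takes 0.05 s, during which the arm holds its last target. There are 200 camera calls.

## Working session

There is one attempt and no reset: what is moved stays moved. The work goes in short steps, each a Python script; the robot and the scene stay as the last script left them, time stands still between calls to the robot, and variables do not carry over. Pictures are saved under pics/ and viewed, at most 15 in all, crops included, and the job is handed in when it is done.

```bash
mkdir -p pics; ls; python3 - <<'E'
from station import robot, fingers, vision, workorder, recognise
import cv2,numpy as np
np.set_printoptions(precision=4,suppress=True)
for n in ("top","side"):
    im=vision.grab_frame(n); cv2.imwrite(f"pics/{n}0.png",cv2.resize(im[:,:,::-1],(800,600),interpolation=cv2.INTER_CUBIC))
    c=vision.calibration(n); print(n,c)
    for l in ["w0_mid","w3_mid","chest","lid_edge","knee_knob","pan_bow","scale_seat","calc_mid","knife_mid","dish_rim","jar_mid"]:
        print(l,[(np.round(d["rect"]).tolist(),round(d["p"],2)) for d in recognise(l,n)])
print(vision.calibration("wrist"))
E
```

```text
pics
top {'mtx': array([[485.7362,   0.    , 251.45  ],
       [  0.    , 485.7362, 189.7052],
       [  0.    ,   0.    ,   1.    ]]), 'extrinsics': array([[ 0.027 , -0.9995,  0.0171,  0.0028],
       [ 0.9923,  0.0289,  0.1208, -0.5826],
       [-0.1212,  0.0137,  0.9925, -1.7473],
       [ 0.    ,  0.    ,  0.    ,  1.    ]])}
w0_mid [([233.0, 231.0, 9.0, 16.0], 0.7)]
w3_mid [([207.0, 234.0, 13.0, 14.0], 0.57), ([303.0, 134.0, 17.0, 20.0], 0.5), ([152.0, 238.0, 15.0, 10.0], 0.49)]
chest [([224.0, 172.0, 114.0, 64.0], 0.81), ([198.0, 259.0, 37.0, 19.0], 0.35), ([347.0, 252.0, 49.0, 52.0], 0.34)]
lid_edge [([211.0, 144.0, 94.0, 11.0], 0.6)]
knee_knob [([268.0, 165.0, 21.0, 10.0], 0.66)]
pan_bow [([347.0, 250.0, 50.0, 56.0], 0.75)]
scale_seat []
calc_mid [([199.0, 258.0, 37.0, 20.0], 0.68), ([271.0, 142.0, 16.0, 16.0], 0.65)]
knife_mid [([134.0, 227.0, 11.0, 84.0], 0.74)]
dish_rim [([270.0, 142.0, 16.0, 14.0], 0.78), ([290.0, 222.0, 18.0, 19.0], 0.17)]
jar_mid [([304.0, 134.0, 18.0, 20.0], 0.81), ([214.0, 142.0, 92.0, 10.0], 0.33)]
side {'mtx': array([[356.3773,   0.    , 258.6328],

[... 546 characters left out ...]
.81)]
lid_edge [([200.0, 210.0, 47.0, 96.0], 0.94)]
knee_knob [([232.0, 196.0, 22.0, 28.0], 0.58)]
pan_bow [([329.0, 181.0, 43.0, 31.0], 0.78)]
scale_seat [([265.0, 175.0, 57.0, 35.0], 0.67)]
calc_mid [([310.0, 283.0, 31.0, 37.0], 0.8)]
knife_mid [([256.0, 339.0, 108.0, 40.0], 0.63), ([294.0, 225.0, 11.0, 13.0], 0.37)]
dish_rim []
jar_mid [([222.0, 182.0, 11.0, 28.0], 0.63)]
{'mtx': array([[297.3186,   0.    , 254.1264],
       [  0.    , 297.3186, 192.6819],
       [  0.    ,   0.    ,   1.    ]]), 'T_tool_cam': array([[ 0.0008,  0.9614,  0.2753,  0.0696],
       [ 1.    , -0.0004, -0.0012,  0.0015],
       [-0.0011,  0.2753, -0.9614, -0.1257],
       [ 0.    ,  0.    ,  0.    ,  1.    ]])}
```

View pics/top0.png

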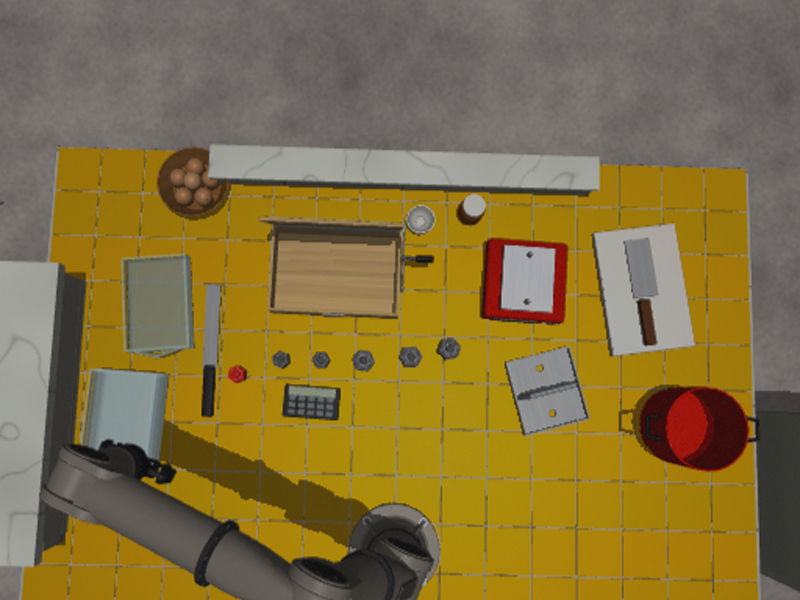

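View pics/side0.png

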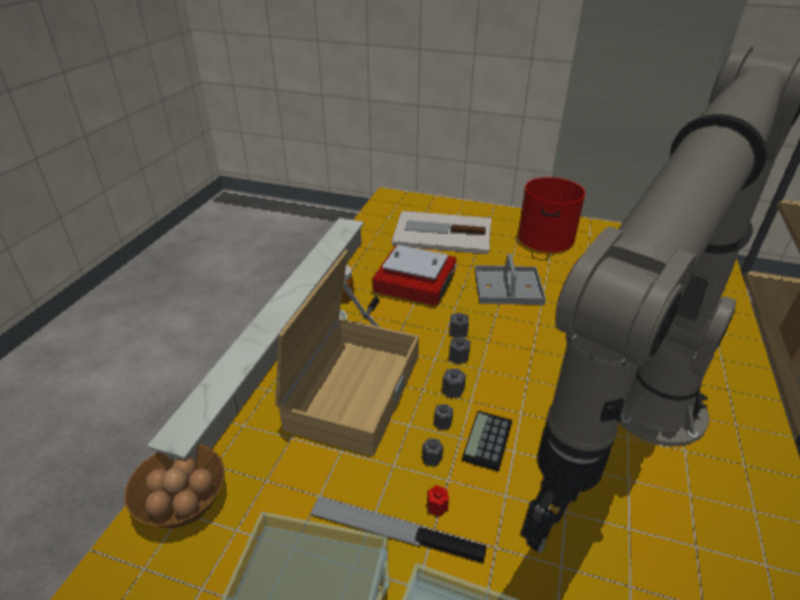

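The top view shows five grey hexes in a row at (281,359), (321,359), (363,360), (410,356), (449,348) in the 800-px picture. The red look-alike is at (237,373), the chest at (337,270), the knob at (424,259), the scale at (525,280) and the loose pan at (547,390). The side view agrees. Next I'll take wrist views from several places.

```bash
cat > h.py <<'E'
from station import robot, fingers, vision, workorder, recognise
import cv2, numpy as np
from scipy.spatial.transform import Rotation as R
from scipy.optimize import minimize, least_squares
np.set_printoptions(precision=4,suppress=True)
rot=lambda e: R.from_euler('xyz',e,degrees=True).as_matrix()
def wristcam():
    T=np.eye(4); T[:3,:3]=rot(robot.current_eef_rot()); T[:3,3]=robot.current_tool_pos()
    return T@vision.calibration("wrist")["T_tool_cam"]   # cam->world
def grab(name):
    """picture, cam->world"""
    T=wristcam() if name=="wrist" else np.linalg.inv(vision.calibration(name)["extrinsics"])
    return vision.grab_frame(name),T
def K(name): return vision.calibration(name)["mtx"]
def ray(name,T,uv):
    k=K(name); x=(uv[0]-k[0,2])/k[0,0]; y=(uv[1]-k[1,2])/k[1,1]
    if name=="wrist":
        r=np.hypot(x,y)+1e-12; d=np.array([np.sin(r)*x/r,-np.sin(r)*y/r,-np.cos(r)])
    else: d=np.array([x,-y,-1.])
    d=T[:3,:3]@d; return T[:3,3],d/np.linalg.norm(d)
def onz(name,T,uv,z):
    o,d=ray(name,T,uv); return o+d*(z-o[2])/d[2]
def tri(rays):
    A=sum(np.eye(3)-np.outer(d,d) for o,d in rays); b=sum((np.eye(3)-np.outer(d,d))@o for o,d in rays)
    p=np.linalg.solve(A,b); return p,[np.linalg.norm(np.cross(p-o,d)) for o,d in rays]
def proj(name,T,P):
    P=np.atleast_2d(P); c=(P-T[:3,3])@T[:3,:3]; k=K(name); q=np.c_[c[:,0],-c[:,1],-c[:,2]]
    if name=="wrist":
        n=np.hypot(q[:,0],q[:,1])+1e-12; th=np.arctan2(n,q[:,2]); xy=q[:,:2]/n[:,None]*th[:,None]
    else: xy=q[:,:2]/q[:,2:]
    return xy*[k[0,0],k[1,1]]+[k[0,2],k[1,2]]
def save(n,im): cv2.imwrite(f"pics/{n}.png",cv2.resize(im[:,:,::-1],(800,600),interpolation=cv2.INTER_CUBIC))
def D(yaw): return [180,0,yaw]
E
python3 - <<'E'
from h import *
im,T=grab("top")
for n,uv,z in [("w",(281,359),.04),("w",(321,359),.04),("w",(363,360),.04),("w",(410,356),.04),("w",(449,348),.04),("red",(237,373),.04),
 ("chest FL",(272,311),.07),("chest FR",(397,317),.07),("knob",(424,259),.09),("scale",(529,278),.075),("pan",(547,390),.01),("edgeL",(265,219),.27),("edgeR",(403,223),.27),("shelfL",(210,185),.0),("jar",(471,205),.09),("bowl",(420,218),.03)]:
    print(n,onz("top",T,np.array(uv)/1.5625,z))
print(robot.current_eef_rot())
ok=[]
for x,y,z,w in [(.4,.12,.35,0),(.4,0,.35,0),(.45,-.2,.35,0),(.55,.1,.4,0)]:
    print(x,y,robot.inverse_kinematics([x,y,z],D(w)),robot.inverse_kinematics([x,y,z],D(180)))
E
```

```text
w [0.4284 0.274  0.04  ]
w [0.4309 0.1816 0.04  ]
w [0.4313 0.0844 0.04  ]
w [ 0.4436 -0.0243  0.04  ]
w [ 0.4647 -0.1146  0.04  ]
red [0.3934 0.3737 0.04  ]
chest FL [0.5363 0.2955 0.07  ]
chest FR [0.5307 0.0089 0.07  ]
knob [ 0.664  -0.0491  0.09  ]
scale [ 0.6294 -0.2935  0.075 ]
pan [ 0.374  -0.3501  0.01  ]
edgeL [0.7063 0.2896 0.27  ]
edgeR [0.7067 0.0056 0.27  ]
shelfL [0.8462 0.4701 0.    ]
jar [ 0.7939 -0.1551  0.09  ]
bowl [ 0.7733 -0.0406  0.03  ]
[179.9967  -0.0001 157.0404]
0.4 0.12 [ -50.1821   -1.0775   30.8447   94.3443    0.5534   86.5809 -109.3749] [-39.8426  -0.6714  20.6826  94.0556   0.2376  86.5726  70.8244]
0.4 0 [-43.3824  -4.3312  38.4562  96.6338   2.6964  86.7639 -95.1583] [-40.5026  -4.0775  35.851   96.5682   2.3907  86.7416  85.1435]
0.45 -0.2 [-18.7882  11.2604  49.8081  84.9193  -8.5849  87.784  -59.1955] [ -5.1853   9.5219  32.4395  84.5104  -5.0959  87.4424 117.1234]
0.55 0.1 [-38.7353  19.9928  40.4426  67.0287 -12.9207  97.3066 -91.7124] [-29.1154  18.2694  25.2114  66.6272  -7.7265  96.6823  84.0684]
```

```bash
python3 - <<'E'
from h import *
t0=robot.current_time_s()
S={}
for i,(x,y,z) in enumerate([(.42,.2,.25),(.42,.06,.25),(.42,-.1,.25),(.45,-.27,.3),(.55,-.27,.3),(.55,-.05,.33)]):
    robot.move_to([x,y,z],D(0)); im,T=grab("wrist"); S[f"im{i}"]=im;S[f"T{i}"]=T
    print(i,robot.current_joint_positions())
    for l in ["w0_mid","w3_mid","pan_bow","scale_seat","knee_knob","chest"]:
        print(l,[(np.round(d["rect"]).tolist(),round(d["p"],2)) for d in recognise(l,"wrist")])
print(robot.current_time_s()-t0)
np.savez("views.npz",**S)
m=np.vstack([np.hstack([S["im1"],S["im3"]]),np.hstack([S["im4"],S["im5"]])]); cv2.imwrite("pics/m1.png",cv2.resize(m[:,:,::-1],(800,600),interpolation=cv2.INTER_AREA))
E
```

```text
0 [ -55.6876    8.161    31.7567   99.84     -4.491    73.2561 -112.7601]
w0_mid [([350.0, 166.0, 54.0, 50.0], 0.97)]
w3_mid [([122.0, 190.0, 34.0, 38.0], 0.89), ([194.0, 161.0, 33.0, 37.0], 0.75)]
pan_bow [([350.0, 166.0, 50.0, 46.0], 0.65)]
scale_seat [([507.0, 52.0, 11.0, 102.0], 0.67), ([193.0, 163.0, 33.0, 38.0], 0.36)]
knee_knob [([292.0, 44.0, 273.0, 88.0], 0.55)]
chest [([292.0, 44.0, 277.0, 87.0], 0.68), ([269.0, 165.0, 34.0, 34.0], 0.48)]
1 [-46.9752   2.4871  38.179  105.3941  -1.6644  72.6383 -98.2603]
w0_mid [([235.0, 165.0, 48.0, 47.0], 0.71)]
w3_mid [([94.0, 164.0, 41.0, 33.0], 0.9), ([42.0, 193.0, 34.0, 32.0], 0.72)]
pan_bow [([486.0, 202.0, 53.0, 120.0], 0.94), ([180.0, 45.0, 263.0, 90.0], 0.48)]
scale_seat [([474.0, 54.0, 75.0, 104.0], 0.96)]
knee_knob [([309.0, 13.0, 10.0, 26.0], 0.51)]
chest [([182.0, 45.0, 264.0, 90.0], 0.87)]
2 [-34.9296   3.9699  49.0708 104.7008  -3.1836  72.7421 -74.8594]
w0_mid [([116.0, 166.0, 46.0, 45.0], 0.75)]
w3_mid [([15.0, 169.0, 30.0, 30.0], 0.8), ([402.0, 48.0, 142.0, 95.0], 0.21)]
pan_bow [([426.0, 200.0, 116.0, 138.0], 0.82)]
scal
[... 675 characters left out ...]
.42)]
w3_mid [([153.0, 220.0, 43.0, 40.0], 0.19)]
pan_bow [([297.0, 264.0, 110.0, 115.0], 0.81)]
scale_seat [([273.0, 104.0, 157.0, 149.0], 0.81)]
knee_knob [([47.0, 86.0, 83.0, 100.0], 0.97)]
chest [([47.0, 110.0, 95.0, 154.0], 0.61)]
5 [-36.4594  23.4136  59.3975  78.5109 -19.931   89.0736 -69.1737]
w0_mid [([172.0, 236.0, 34.0, 40.0], 0.92)]
w3_mid [([38.0, 241.0, 21.0, 26.0], 0.86), ([74.0, 230.0, 29.0, 31.0], 0.83), ([412.0, 240.0, 90.0, 89.0], 0.48)]
pan_bow [([206.0, 46.0, 15.0, 72.0], 0.63), ([413.0, 241.0, 87.0, 92.0], 0.55)]
scale_seat [([404.0, 109.0, 120.0, 135.0], 0.65)]
knee_knob [([233.0, 68.0, 69.0, 119.0], 0.87)]
chest [([135.0, 90.0, 269.0, 180.0], 0.73)]
7.2166999999999994
```

View pics/m1.png

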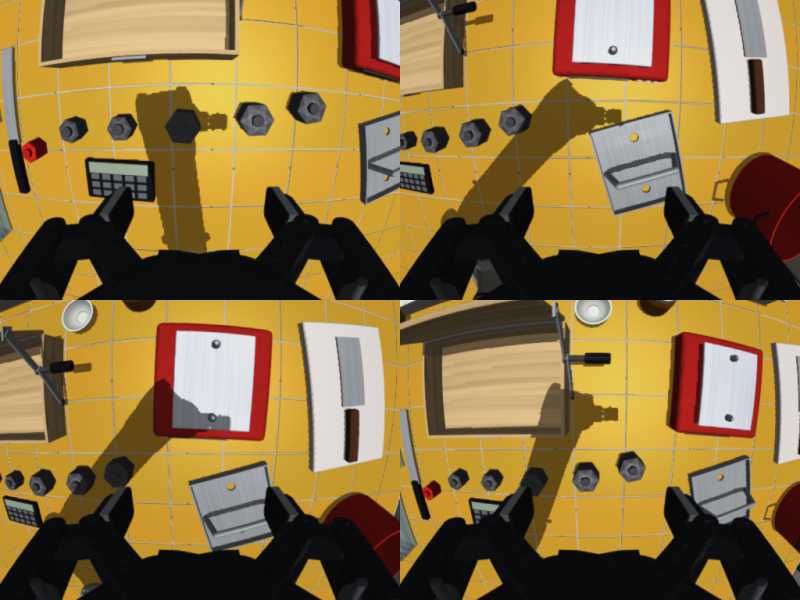

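The mosaic shows all five weights, with the red one at its left end. The pan lies on the counter with both holes visible and its bow standing. The scale plate has two pegs, and the black knob is at mosaic (597,359). Next I'll fit models to the silhouettes.

```bash
cat >> h.py <<'E'
UP=4
def hullpoly(name,T,P):
    return cv2.convexHull(proj(name,T,P).astype(np.float32))[:,0]
def component(mask,uv):
    n,lab,st,ce=cv2.connectedComponentsWithStats(mask.astype(np.uint8),connectivity=4)
    ids=[i for i in range(1,n) if st[i,4]>60]
    if not ids: return None
    i=min(ids,key=lambda i:np.hypot(*(ce[i]-uv)))
    m=(lab==i).astype(np.uint8)
    c=max(cv2.findContours(m,cv2.RETR_EXTERNAL,cv2.CHAIN_APPROX_NONE)[0],key=cv2.contourArea)
    return m, cv2.drawContours(np.zeros_like(m),[c],-1,1,-1)
def fit(model,x0,views,step):
    """views: list of (cam, T, filled mask); returns params, IoU"""
    big=[cv2.resize(m,None,fx=UP,fy=UP,interpolation=cv2.INTER_LINEAR) for _,_,m in views]
    def cost(p):
        s=0
        for (n,T,_),b in zip(views,big):
            h=hullpoly(n,T,model(p)); a=np.zeros_like(b)
            cv2.fillPoly(a,[np.round(((h+.5)*UP-.5)*8).astype(np.int32)],1,shift=3)
            s+=1-np.count_nonzero(a&b)/max(1,np.count_nonzero(a|b))
        return s/len(views)
    x0=np.array(x0,float); best=None
    sim=np.vstack([x0]+[x0+np.eye(len(x0))[i]*step[i] for i in range(len(x0))])
    r=minimize(cost,x0,method="Nelder-Mead",options=dict(initial_simplex=sim,xatol=1e-4,fatol=1e-4,maxiter=300))
    return r.x,1-r.fun
def hexmodel(big):
    af,h=(.046,.044) if big else (.036,.038)
    def f(p):   # x,y,yaw deg,z base
        a=np.radians(p[2]+30+60*np.arange(6)); c=np.c_[np.cos(a),np.sin(a)]*af/np.sqrt(3)+p[:2]
        z=p[3] if len(p)>3 else 0
        b=np.radians(30*np.arange(12)); k=np.c_[np.cos(b),np.sin(b)]*.009+p[:2]
        return np.vstack([np.c_[c,np.full(6,z)],np.c_[c,np.full(6,z+h)],np.c_[k,np.full(12,z+h+.009)]])
    return f
def wmask(im):
    hsv=cv2.cvtColor(im,cv2.COLOR_RGB2HSV); m=((hsv[...,1]<115)&(hsv[...,2]<150)).astype(np.uint8)
    return cv2.morphologyEx(m,cv2.MORPH_OPEN,np.ones((5,5),np.uint8))
E
cat > f1.py <<'E'
from h import *
S=np.load("views.npz")
def box(hx,hy,z0,z1):
    def f(p):
        a=np.radians(p[2]);r=np.array([[np.cos(a),-np.sin(a)],[np.sin(a),np.cos(a)]])
        c=np.array([[hx,hy],[hx,-hy],[-hx,-hy],[-hx,hy]])@r.T+p[:2]; z=p[3]
        return np.vstack([np.c_[c,np.full(4,z+z0)],np.c_[c,np.full(4,z+z1)]])
    return f
W=[(.4284,.274),(.4309,.1816),(.4313,.0844),(.4436,-.0243),(.4647,-.1146)]
for xy in W:
    V=[]
    for i in (0,1,2):
        T=S[f"T{i}"]; uv=proj("wrist",T,[*xy,.025])[0]
        if not(25<uv[0]<487): continue
        c=component(wmask(S[f"im{i}"]),uv)
        if c is None or np.hypot(*(np.argwhere(c[0]).mean(0)[::-1]-uv))>15: continue
        V.append(("wrist",T,c[1]))
    out=[]
    for b in (0,1):
        r=[fit(hexmodel(b),[*xy,y0,0],V,[.006,.006,12,.004]) for y0 in (0,20,40)]
        r=max(r,key=lambda q:q[1]); out.append((round(r[1],3),r[0]))
    print(xy,len(V),out)
# scale plate
V=[]
for i in (4,5):
    T=S[f"T{i}"];hsv=cv2.cvtColor(S[f"im{i}"],cv2.COLOR_RGB2HSV); m=((hsv[...,1]<60)&(hsv[...,2]>60)).astype(np.uint8)
    c=component(m,proj("wrist",T,[.63,-.293,.075])[0]); print(c[1].sum()); V.append(("wrist",T,c[1]))
print("plate",fit(box(.075,.06,0,0),[.63,-.293,0,.075],V,[.01,.01,3,.01]),fit(box(.075,.06,0,0),[.63,-.293,0,.075],V[:1],[.01,.01,3,.01]))
# pan
V=[]
for i in (2,3):
    T=S[f"T{i}"];hsv=cv2.cvtColor(S[f"im{i}"],cv2.COLOR_RGB2HSV); m=((hsv[...,1]<70)&(hsv[...,2]>30)).astype(np.uint8)
    m=cv2.morphologyEx(m,cv2.MORPH_OPEN,np.ones((5,5),np.uint8))
    c=component(m,proj("wrist",T,[.374,-.35,.01])[0]); print(c[1].sum()); V.append(("wrist",T,c[1]))
pf=[fit(box(.088,.078,0,.022),[.374,-.35,a,0],V,[.01,.01,5,.005]) for a in (15,-15)]; print("pan",pf)
# knob
rs=[]
for i,uv in ((4,(79,85)),(5,(251,75)),(3,(75,11))):
    hsv=cv2.cvtColor(S[f"im{i}"],cv2.COLOR_RGB2HSV); m=((hsv[...,2]<40)).astype(np.uint8); c=component(m,uv)
    ys,xs=np.nonzero(c[0]); ce=[xs.mean(),ys.mean()]; print(i,ce,len(xs),np.ptp(xs),np.ptp(ys)); rs.append(ray("wrist",S[f"T{i}"],ce))
print("knob",tri(rs[:2]))
for i in (4,5):
    im=S[f"im{i}"]
    print("front rim R",)
E
python3 f1.py
```

```text
(0.4284, 0.274) 2 [(np.float64(0.902), array([ 0.4275,  0.2782, 42.7812, -0.0017])), (np.float64(0.663), array([ 0.4224,  0.2891, 24.4695, -0.0328]))]Traceback (most recent call last):
  File "f1.py", line 20, in <module>
    r=[fit(hexmodel(b),[*xy,y0,0],V,[.006,.006,12,.004]) for y0 in (0,20,40)]
       ~~~^^^^^^^^^^^^^^^^^^^^^^^^^^^^^^^^^^^^^^^^^^^^^^
  File "h.py", line 57, in fit
    r=minimize(cost,x0,method="Nelder-Mead",options=dict(initial_simplex=sim,xatol=1e-4,fatol=1e-4,maxiter=300))
    res = _minimize_neldermead(fun, x0, args, callback, bounds=bounds,
                               **options)
    fxr = func(xr)
    fx = function(np.copy(x), *(wrapper_args + args))
  File "h.py", line 51, in cost
    h=hullpoly(n,T,model(p)); a=np.zeros_like(b)
  File "h.py", line 36, in hullpoly
    return cv2.convexHull(proj(name,T,P).astype(np.float32))[:,0]
                          ~~~~^^^^^^^^^^
  File "h.py", line 27, in proj
    P=np.atleast_2d(P); c=(P-T[:3,3])@T[:3,:3]; k=K(name); q=np.c_[c[:,0],-c[:,1],-c[:,2]]
                                                  ~^^^^^^
  File "h.py", line 14, in K
    def K(name): return vision.calibration(name)["mtx"]
                        ~~~~~~~~~~~~~~~~~~^^^^^^
ValueError: time passes only in moves, steps and waits
```

```bash
sed -i 's/^def K(name).*/import functools\n@functools.lru_cache(None)\ndef K(name): return vision.calibration(name)["mtx"]/' h.py; python3 f1.py; python3 - <<'E'
from h import *
S=np.load("views.npz"); o=[]
for i in (0,1):
    im=S[f"im{i}"].copy(); m=wmask(im); im[m>0]=(im[m>0]//2+np.array([0,120,0])).astype(np.uint8); o.append(im[90:270])
cv2.imwrite("pics/m2.png",cv2.resize(np.vstack(o)[:,:,::-1],(800,562)))
E
```

```text
(0.4284, 0.274) 2 [(np.float64(0.902), array([ 0.4275,  0.2782, 42.7812, -0.0017])), (np.float64(0.663), array([ 0.4224,  0.2891, 24.4695, -0.0328]))]
(0.4309, 0.1816) 3 [(np.float64(0.907), array([ 0.4291,  0.1852,  4.5702, -0.001 ])), (np.float64(0.627), array([ 0.4267,  0.1896, 17.1317, -0.0186]))]
(0.4313, 0.0844) 3 [(np.float64(0.723), array([ 0.432 ,  0.084 , -6.6277,  0.0154])), (np.float64(0.933), array([ 0.4302,  0.0854, 54.313 , -0.001 ]))]
(0.4436, -0.0243) 3 [(np.float64(0.72), array([ 0.4438, -0.0231,  6.6248,  0.0148])), (np.float64(0.94), array([ 0.442 , -0.0248, 62.1663, -0.0017]))]
(0.4647, -0.1146) 3 [(np.float64(0.721), array([ 0.4649, -0.1095, 19.1112,  0.0154])), (np.float64(0.939), array([ 0.4638, -0.1144, 70.2932, -0.0013]))]
12558
7074
plate (array([ 0.63  , -0.2904, -2.8852,  0.0751]), np.float64(0.9832831084376291)) (array([ 0.63  , -0.2904, -2.7197,  0.0745]), np.float64(0.9875345093354877))
11010
11928
pan [(array([ 0.3739, -0.3483, 15.9765,  0.0012]), np.float64(0.9526568832548793)), (array([ 0.3724, -0.3512, 15.8407, -0.0043]), np.float64(0.9410112161268386))]
4 [np.float64(78.18158567774935), np.float64(85.30946291560102)] 391 31 15
5 [np.float64(252.67123287671234), np.float64(74.58082191780822)] 365 32 12
3 [np.float64(80.28609625668449), np.float64(11.040106951871659)] 374 41 17
knob (array([ 0.6638, -0.0492,  0.0914]), [np.float64(8.00931237831162e-06), np.float64(8.00931237847833e-06)])
front rim R
front rim R
```

View pics/m2.png

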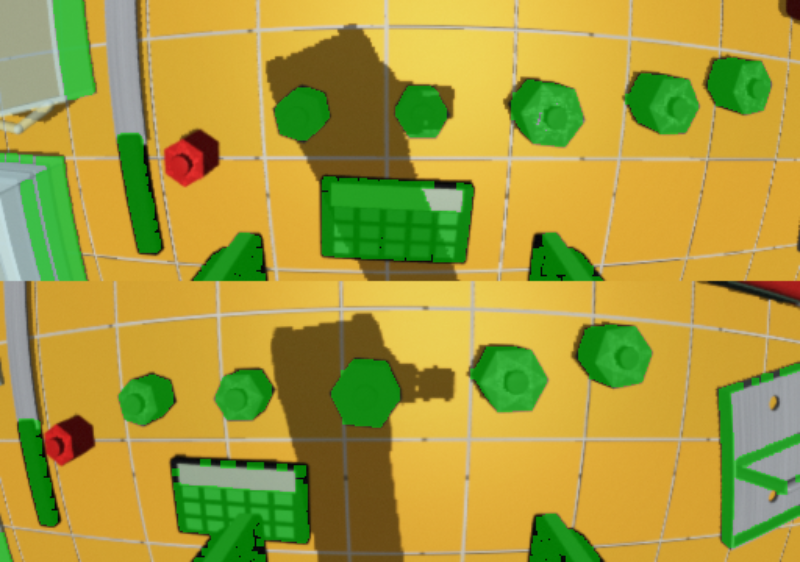

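The masks sit tightly on the five weights, and the fits give base heights near 0. Sizes from left to right are small, small, large, large, large. I'll start with the weights, refitting each from close up before grasping.

```bash
cat > w.py <<'E'
from h import *
def look(xy,big,yaw,z=.17):
    """go above, refit; returns x,y,hexyaw"""
    robot.move_to([*xy,z],D(yaw)); fingers.gripper_to(.76 if big else .66)
    im,T=grab("wrist"); uv=proj("wrist",T,[*xy,.025])[0]; c=component(wmask(im),uv)
    r=max((fit(hexmodel(big),[*xy,y0,0],[("wrist",T,c[1])],[.005,.005,12,.002]) for y0 in (0,20,40)),key=lambda q:q[1])
    cv2.imwrite("pics/last.png",im[:,:,::-1]); return r
def gyaw(h): # tool yaw nearest 90 with jaws across flats
    return 90+(h+30)%60-30
def pick(xy,big,hyaw):
    r,q=look(xy,big,gyaw(hyaw)); print("fit",r,q)
    if q<.85 or abs(r[3])>.006: raise SystemExit("bad fit")
    x,y=r[:2]; w=gyaw(r[2]); z=.029 if big else .027
    robot.line_to([x,y,.10],D(w)); 
    hit=robot.line_to([x,y,z],D(w),velocity=.08,f_stop=12); print("hit",hit)
    if hit: robot.line_to([x,y,.12]); raise SystemExit("blocked")
    fingers.gripper_to(0,60); g=robot.current_finger_gap(); print("gap",g*85)
    robot.line_to([x,y,.15],velocity=.2); print("gap",robot.current_finger_gap()*85, robot.current_contact_force())
def place(px,py,big):
    z=(.029 if big else .027)+.0075
    robot.move_to([px,py,.16],D(90)); g=robot.current_finger_gap()*85; print("held",g)
    if g<25: raise SystemExit("lost")
    hit=robot.line_to([px,py,z],velocity=.1,f_stop=12); p=robot.current_tool_pos(); print("hit",hit,p)
    fingers.gripper_to(.74 if big else .64); robot.line_to([px,py,.17],velocity=.25)
    print("t",robot.current_time_s())
E
python3 - <<'E'
from w import *
for p in [(.464,-.114,.03),(.6,.045,.035),(.6,.268,.035),(.6,.16,.16)]: print(robot.inverse_kinematics(list(p),D(90)))
pick((.4638,-.1144),1,10.3); place(.60,.045,1)
E
```

```text
[-15.8907  27.1219  35.1963 113.9794 -21.6547  45.4037  31.8048]
[-26.4483  37.7119  30.2701  93.6957 -22.2044  54.6769  11.6148]
[-44.6223  43.4457  31.0156  83.591  -24.2314  59.6937  -8.2447]
[-38.254   32.1851  33.5171  83.254  -18.2371  70.0259  -2.5597]
fit [ 0.4641 -0.1162 11.4435 -0.0058] 0.9792644091693609
hit False
gap 45.16068365749361
gap 44.921164662398276 [ 0.3378 -0.208  -5.4522]
held 44.98723870102195
hit False [0.6008 0.045  0.0373]
t 16.3833
```

```bash
python3 - <<'E'
from w import *
pick((.442,-.0248),1,2.2); place(.60,.105,1)
pick((.4302,.0854),1,54.3); place(.60,.165,1)
E
python3 - <<'E'
from w import *
pick((.4291,.1852),0,4.6); place(.60,.220,0)
pick((.4275,.2782),0,42.8); place(.60,.268,0)
robot.move_to([.5,.1,.36],D(0)); im,T=grab("wrist"); save("m3",im)
E
```

```text
fit [ 0.4423 -0.0266 63.1069 -0.0059] 0.9635094667697064
hit False
gap 45.18081392694783
gap 45.10588144056482 [-0.1832  0.3833 -5.2309]
held 44.55652967553214
hit False [0.6008 0.1051 0.0374]
t 23.3083
fit [ 0.4304  0.0829 55.3263 -0.0077] 0.9058027646168124
fit [ 0.4296  0.1824 64.0974 -0.0086] 0.914456206318715bad fit
bad fit
```

```bash
sed -i 's/abs(r\[3\])>.006/abs(r[3])>.014/' w.py; python3 - <<'E'
from w import *
pick((.4302,.0854),1,54.3); place(.60,.165,1)
pick((.4291,.1852),0,4.6); place(.60,.220,0)
pick((.4275,.2782),0,42.8); place(.60,.268,0)
robot.move_to([.5,.1,.36],D(0)); im,T=grab("wrist"); save("m3",im); np.savez("v3.npz",im=im,T=T)
E
```

```text
fit [ 0.4301  0.083  -8.3185 -0.0127] 0.8634596573950992
hit False
gap 45.595557951280995
gap 45.012479044830116 [-0.752  -0.3506 -4.9568]
held 45.55610922141413
hit False [0.6008 0.1651 0.0373]
t 31.7417
fit [ 0.4297  0.1812 59.9951 -0.0146] 0.8971935131501555bad fit
```

```bash
python3 - <<'E'
from h import *
im=cv2.imread("pics/last.png"); m=wmask(im[:,:,::-1].copy()); o=im.copy(); o[m>0]=o[m>0]//2+np.array([0,100,0],np.uint8)
cv2.imwrite("pics/m3.png",np.hstack([im[60:360,56:456],o[60:360,56:456]]))
E
```

```text
(no output)
```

View pics/m3.png

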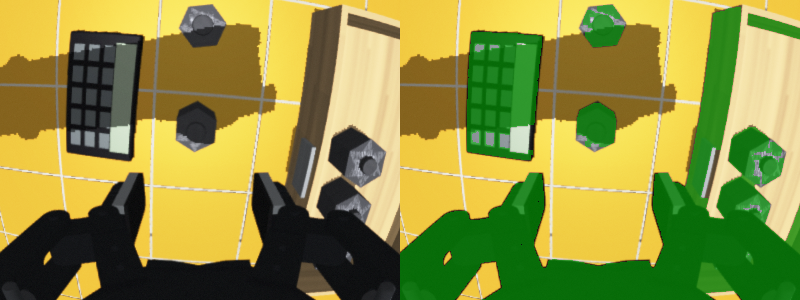

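The picture shows sunlit facets punching holes in the mask of the small weight at crop (196,125), and two large weights in the chest. I'll widen the brightness limit.

```bash
sed -i 's/(hsv\[...,1\]<115)&(hsv\[...,2\]<150)/((hsv[...,1]<115)\&(hsv[...,2]<150)|(hsv[...,1]<60))/' h.py; python3 - <<'E'
from w import *
pick((.4297,.182),0,4.6); place(.60,.220,0)
pick((.4275,.2782),0,42.8); place(.60,.268,0)
robot.move_to([.5,.1,.36],D(0)); im,T=grab("wrist"); save("m4",im); np.savez("v3.npz",im=im,T=T)
E
```

```text
fit [ 0.4289  0.1838 61.6914 -0.0022] 0.9392629842068044
hit False
gap 34.87091705383551
gap 34.93496316782398 [-0.6033  0.2713 -3.1497]
held 35.236757275972124
hit False [0.6007 0.2201 0.0354]
t 39.1917
fit [ 0.4269  0.2745 41.062  -0.0108] 0.9767604475156302
hit False
gap 34.72915263298829
gap 34.910311243431195 [-0.8679 -0.2742 -2.7523]
held 35.20271551766221
hit False [0.6007 0.2681 0.0354]
t 46.125
```

View pics/m4.png

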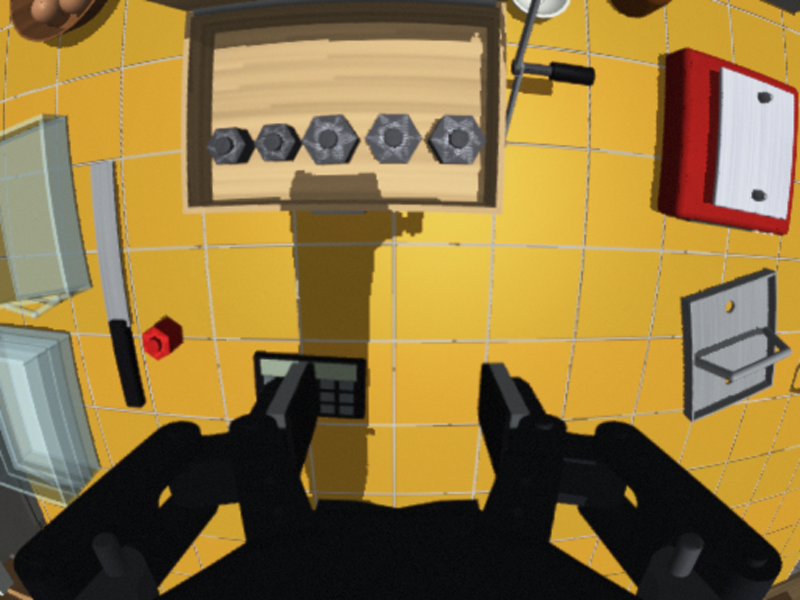

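The picture shows all five weights in the chest, knobs up, at columns 230–457, row 140. Now closer views of the pan and the pegs.

```bash
python3 - <<'E'
from h import *
S={}
for i,(x,y,z,w) in enumerate([(.40,-.33,.28,106),(.36,-.36,.26,106),(.60,-.29,.3,90),(.63,-.34,.3,90)]):
    robot.move_to([x,y,z],D(w)); im,T=grab("wrist"); S[f"im{i}"]=im;S[f"T{i}"]=T
np.savez("views2.npz",**S)
m=np.vstack([np.hstack([S["im0"],S["im1"]]),np.hstack([S["im2"],S["im3"]])]); cv2.imwrite("pics/m5.png",cv2.resize(m[:,:,::-1],(800,600),interpolation=cv2.INTER_AREA))
E
```

```text
(no output)
```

View pics/m5.png

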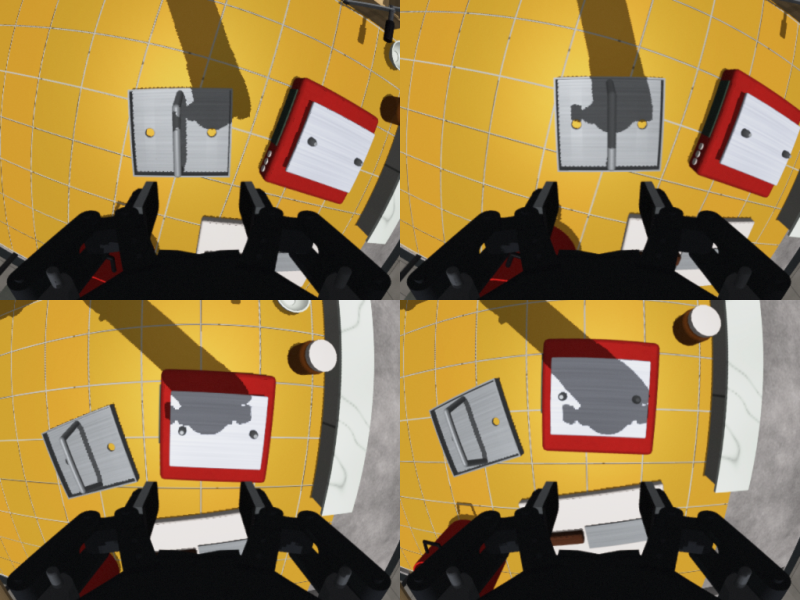

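The composite shows the pan holes in view 0 at mosaic (150,132) and (211,132). The pegs are in view 2 at (182,431) and (253,435), and in view 3 at (562,397) and (636,399).

```bash
python3 - <<'E'
from h import *
S=np.load("views2.npz")
def box(hx,hy,z0,z1):
    def f(p):
        a=np.radians(p[2]);r=np.array([[np.cos(a),-np.sin(a)],[np.sin(a),np.cos(a)]])
        c=np.array([[hx,hy],[hx,-hy],[-hx,-hy],[-hx,hy]])@r.T+p[:2]; z=p[3]
        return np.vstack([np.c_[c,np.full(4,z+z0)],np.c_[c,np.full(4,z+z1)]])
    return f
hsv=[cv2.cvtColor(S[f"im{i}"],cv2.COLOR_RGB2HSV) for i in range(4)]; T=[S[f"T{i}"] for i in range(4)]
V=[]
for i in (0,1):
    m=(hsv[i][...,1]<80).astype(np.uint8); m=cv2.morphologyEx(m,cv2.MORPH_OPEN,np.ones((5,5),np.uint8))
    c=component(m,proj("wrist",T[i],[.374,-.348,.01])[0]); V.append(("wrist",T[i],c[1]))
r=fit(box(.088,.078,0,.022),[.374,-.348,16,0],V,[.006,.006,4,.005]);print("pan",r)
# holes (yellow blobs inside the pan outline)
H=[]
for i in (0,1):
    inner=cv2.erode(V[i][2],np.ones((9,9))); m=((hsv[i][...,1]>120)&(inner>0)).astype(np.uint8)
    n,l,st,ce=cv2.connectedComponentsWithStats(m); k=[j for j in range(1,n) if st[j,4]>15]; k=sorted(k,key=lambda j:ce[j][0])
    print(i,ce[k],st[k,4]); P=[onz("wrist",T[i],ce[j],.001) for j in k]; 
    d=P[1]-P[0]; print("holes",P,(P[0]+P[1])/2,np.linalg.norm(d),np.degrees(np.arctan2(d[1],d[0])))
# plate and pegs
V=[]
for i in (2,3):
    m=((hsv[i][...,1]<60)&(hsv[i][...,2]>60)).astype(np.uint8); c=component(m,proj("wrist",T[i],[.63,-.29,.075])[0]); print(c[1].sum()); V.append(("wrist",T[i],c[1]))
r=fit(box(.075,.06,0,0),[.63,-.29,-3,.075],V,[.006,.006,3,.004]);print("plate",r)
p=r[0];a=np.radians(p[2]);ax=np.array([np.cos(a),np.sin(a)])
for s in (-1,1):
    b=np.r_[p[:2]+s*.055*ax,.075]; t=np.r_[b[:2],.093]
    for i in (2,3): print("peg base/top px",i,proj("wrist",T[i],[b,t]).round(1).tolist())
cv2.imwrite("pics/m6.png",np.hstack([cv2.resize(S[f"im{i}"][y:y+75,x:x+130,::-1],None,fx=3,fy=3,interpolation=cv2.INTER_NEAREST) for i,x,y in ((2,215,130),(3,190,90))]))
E
```

```text
pan (array([ 0.3734, -0.3464, 15.8624,  0.0025]), np.float64(0.9865801893986721))
0 [[191.5833 169.2857]
 [270.6316 168.7789]] [84 95]
holes [array([ 0.3203, -0.3635,  0.001 ]), array([ 0.4268, -0.3325,  0.001 ])] [ 0.3735 -0.348   0.001 ] 0.1109170661331378 16.228155972651354
1 [[225.3137 158.2745]
 [309.4388 158.2653]] [102  98]
holes [array([ 0.321 , -0.3627,  0.001 ]), array([ 0.4276, -0.3321,  0.001 ])] [ 0.3743 -0.3474  0.001 ] 0.11093802079993234 16.021676037481647
11611
12399
plate (array([ 0.6296, -0.2892, -2.588 ,  0.074 ]), np.float64(0.9856091457112741))
peg base/top px 2 [[233.4, 165.8], [232.3, 168.8]]
peg base/top px 3 [[208.3, 122.8], [205.9, 123.5]]
peg base/top px 2 [[323.5, 170.2], [326.9, 173.3]]
peg base/top px 3 [[301.5, 126.5], [304.0, 127.4]]
```

View pics/m6.png

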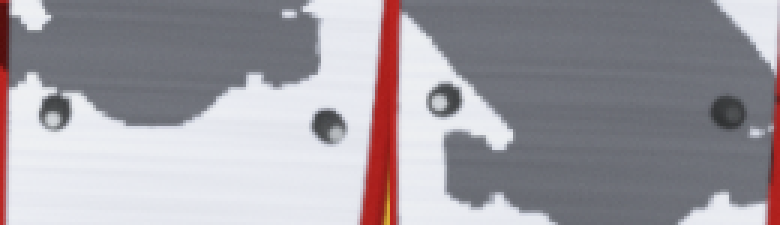

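The peg tips agree with the plate fit to within 1 px. Now the pan.

```bash
python3 - <<'E'
from h import *
def st(l): print(l,"gap",robot.current_finger_gap()*85,"F",robot.current_contact_force(),"p",robot.current_tool_pos(),"t",robot.current_time_s())
x,y=.3738,-.3475; Y=106; sx,sy,Ys=.630,-.290,87.3
robot.move_to([x,y,.16],D(Y)); fingers.gripper_to(.45,100); st("above")
print(robot.line_to([x,y,.073],velocity=.08,f_stop=8)); fingers.gripper_to(0,100); st("grip")
robot.line_to([x,y,.09],velocity=.05); st("lift")
robot.line_to([x,y,.19],velocity=.15)
robot.line_to([sx,sy,.19],D(Ys),velocity=.12); robot.pause(.3); st("over")
hit=robot.line_to([sx,sy,.172],velocity=.05,f_stop=8); st(hit)
hit=robot.line_to([sx,sy,.1475],velocity=.02,f_stop=8); st(hit)
im,T=grab("wrist"); save("m7",im); np.savez("v7.npz",im=im,T=T)
E
```

```text
above gap 38.60374343180672 F [ 0.3047 -0.0441 -0.3071] p [ 0.3745 -0.348   0.1603] t 53.1333
False
grip gap 9.04714848786314 F [-2.4192  0.7461  6.8788] p [ 0.3737 -0.3479  0.0737] t 54.75
lift gap 9.011317402147599 F [-0.2407  0.5183 -4.6539] p [ 0.3739 -0.3473  0.09  ] t 55.2417
over gap 8.861832799469356 F [-0.6624  0.9438 -4.4377] p [ 0.6299 -0.29    0.1901] t 58.7
False gap 8.88786166772976 F [ 0.4615  0.0682 -3.9625] p [ 0.6299 -0.2897  0.1714] t 59.2083
True gap 8.698793667344395 F [0.6631 0.1585 5.0846] p [ 0.6299 -0.2899  0.1488] t 60.5
```

View pics/m7.png

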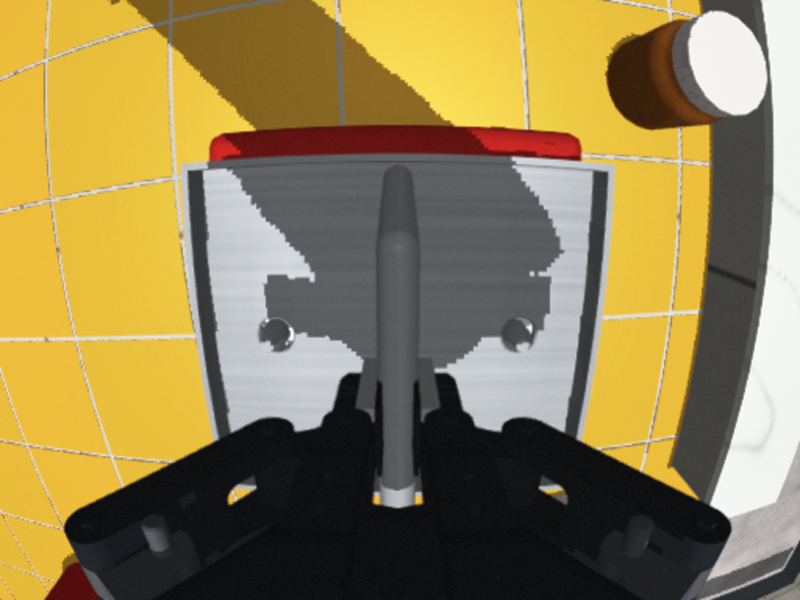

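The pan is seated: both pegs show through the holes at (277,333) and (518,333), and the height change of 75.1 mm matches the plate. I'll release it, then plan the knob.

```bash
cat >> h.py <<'E'
def E(Rm): return R.from_matrix(Rm).as_euler('xyz',degrees=True).tolist()
def tilt(a,yaw=-90): return E(R.from_euler('x',a,degrees=True).as_matrix()@rot(D(yaw)))
E
python3 - <<'E'
from h import *
fingers.gripper_to(.4); robot.line_to([.630,-.290,.27],velocity=.15)
print(robot.current_contact_force(),robot.current_time_s())
k=np.array([.6638,-.060,.0914]); f=np.array([.6638-.0605,0,.02])
for yaw in (-90,90):
  for a in (0,25):
    d=rot(tilt(a,yaw))[:,2]; print(yaw,a,d,robot.inverse_kinematics((k-.1*d).tolist(),tilt(a,yaw)),robot.inverse_kinematics(k.tolist(),tilt(a,yaw)),robot.inverse_kinematics([.58,-.06,.11],tilt(a,yaw)))
robot.move_to([.60,-.14,.30],D(0)); im,T=grab("wrist"); save("m8",im); np.savez("v8.npz",im=im,T=T)
E
```

```text
[-0.1839  0.2016 -0.3038] 61.8917
-90 0 [-0. -0. -1.] [ -31.6088   51.2221   73.9731   72.6719  -48.5396   88.9157 -145.0202] [ -32.8475   58.3847   73.7237   79.8751  -55.682    81.7899 -140.1481] [ -39.5444   48.4168   73.6527   93.9711  -47.9442   75.1679 -137.5457]
-90 25 [-0.      0.4226 -0.9063] [  -7.2075   49.4715   54.9484   66.7998  -57.3989   98.6149 -137.7427] [ -16.7855   59.8625   67.5501   75.6398  -70.7962   97.8346 -130.3751] [ -22.7608   54.6058   73.0716   90.0899  -66.723    97.4411 -121.9319]
90 0 [ 0. -0. -1.] [-28.1773  45.0252  61.5145  72.5292 -38.7224  83.7057  29.3318] [-28.0175  49.6777  58.018   79.681  -42.3703  73.6579  32.398 ] [-35.5938  41.4204  62.6972  93.8496 -38.9289  69.3216  35.7831]
90 25 [ 0.      0.4226 -0.9063] [ -5.1139  47.512   49.3429  66.6923 -53.6484  96.2787  40.5519] [ -9.4533  50.5483  47.2687  75.3014 -56.1806  86.5856  43.7269] [-13.9493  42.2068  50.9538  89.7721 -52.6257  83.676   49.7144]
```

View pics/m8.png

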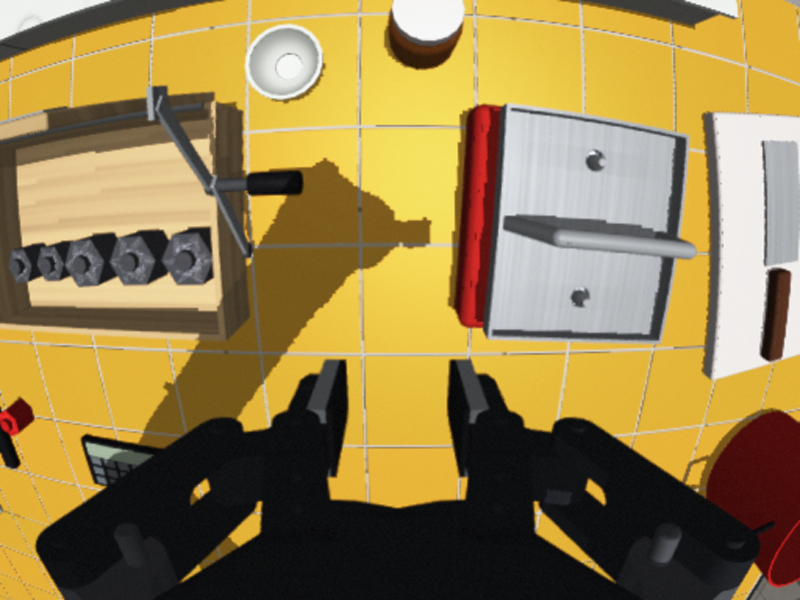

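The picture shows the pan sitting level on the scale and the knob free at (273,182), with the bowl at (285,62). Now the knob.

```bash
cat > knee.py <<'E'
from h import *
def st(l): print(l,"gap %.1f"%(robot.current_finger_gap()*85),"F",robot.current_contact_force(),"p",robot.current_tool_pos(),"t %.1f"%robot.current_time_s())
v=np.load("v8.npz"); print(proj("wrist",v["T"],[.6638,-.0492,.0914])*1.5625)
o=tilt(15); d=rot(o)[:,2]; kx,ky,kz=.6638,-.060,.0914
g=np.array([kx,ky,kz])+.002*d     # TCP so that grasp point is on the knob
robot.move_to((g-.1*d).tolist(),o); fingers.gripper_to(.55,30)
hit=robot.line_to(g.tolist(),velocity=.06,f_stop=6); st(hit)
if hit: raise SystemExit
fingers.gripper_to(0,40); st("grip")
fx,fz=kx-.0605,.02; r=.093; a0=np.arctan2(kz-fz,kx-fx)
for a in np.arange(5,46,5):
    t=a0+np.radians(a); c=np.array([fx+r*np.cos(t),ky,fz+r*np.sin(t)])+.002*d
    robot.line_to(c.tolist(),velocity=.04); F=robot.current_contact_force(); st(a)
    if np.linalg.norm(F)>35 or robot.current_finger_gap()*85<10: print("stop"); break
im,T=grab("side"); save("m9",im)
E
python3 knee.py
```

```text
[[274.1723 183.4383]]
False gap 47.0 F [-0.0126 -0.1574 -0.4121] p [ 0.664  -0.0598  0.0899] t 66.8
grip gap 16.4 F [-0.9819 -0.1403  1.8169] p [ 0.6636 -0.0597  0.0898] t 67.2
5 gap 17.0 F [ 3.0366 -0.3143  0.4193] p [ 0.6581 -0.0596  0.0947] t 67.5
10 gap 16.8 F [ 6.1161 -0.1701  2.4463] p [ 0.6521 -0.0594  0.0996] t 67.9
15 gap 16.4 F [6.7302 0.291  2.6286] p [ 0.6458 -0.0593  0.1038] t 68.2
20 gap 16.3 F [ 8.0347 -0.0351  5.3356] p [ 0.639  -0.0593  0.1079] t 68.6
25 gap 16.5 F [8.5263 0.5063 6.4786] p [ 0.6323 -0.0592  0.111 ] t 68.9
30 gap 16.4 F [8.8027 0.0919 9.8467] p [ 0.6252 -0.0591  0.1138] t 69.3
35 gap 16.5 F [10.2869  1.4358 13.2157] p [ 0.618 -0.059  0.116] t 69.6
40 gap 16.0 F [ 8.9913  1.0937 17.0575] p [ 0.61   -0.059   0.1172] t 70.0
45 gap 16.2 F [ 7.8275  2.155  17.1481] p [ 0.6015 -0.0589  0.1169] t 70.3
```

View pics/m9.png

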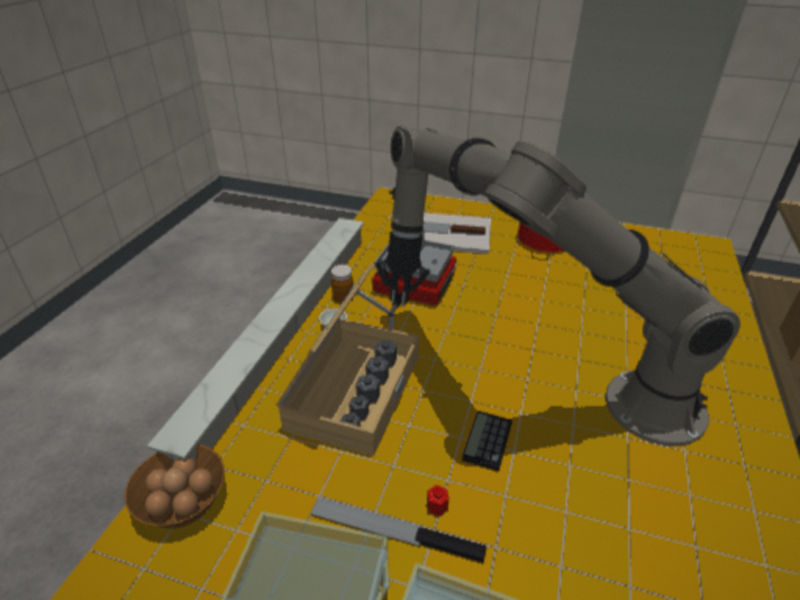

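The side picture shows the lid leaning well forward now, with its edge near (365,265) and the knob held near (397,305). I'll relieve the load, release, back off and measure the lid.

```bash
python3 - <<'E'
from h import *
p=np.array(robot.current_tool_pos()); robot.line_to((p+[-.002,0,.001]).tolist(),velocity=.02); print(robot.current_contact_force(),robot.current_tool_pos())
fingers.gripper_to(.55); d=rot(tilt(15))[:,2]; p=np.array(robot.current_tool_pos())
robot.line_to((p-.12*d).tolist(),velocity=.12); print(robot.current_contact_force(),robot.current_time_s())
robot.move_to([.5,-.1,.36],D(0))
im,T=grab("wrist"); im2,T2=grab("side"); np.savez("v10.npz",im=im,T=T,im2=im2)
cv2.imwrite("pics/m10.png",np.hstack([cv2.resize(im[:,:,::-1],(400,300)),cv2.resize(im2[130:320,120:373,::-1],(400,300))]))
for l in ("lid_edge","knee_knob"):
  print(l,[(np.round(d["rect"]).tolist(),round(d["p"],2)) for c in ("wrist","side") for d in recognise(l,c)])
E
```

```text
[ 7.0886 -0.1236 -3.5871] [ 0.6015 -0.0588  0.1175]
[-0.2719  0.5814  0.0643] 72.5
lid_edge [([90.0, 33.0, 181.0, 65.0], 0.64), ([69.0, 107.0, 30.0, 24.0], 0.2), ([207.0, 214.0, 61.0, 87.0], 0.9)]
knee_knob [([196.0, 51.0, 66.0, 90.0], 0.61), ([242.0, 201.0, 27.0, 22.0], 0.42)]
```

View pics/m10.png

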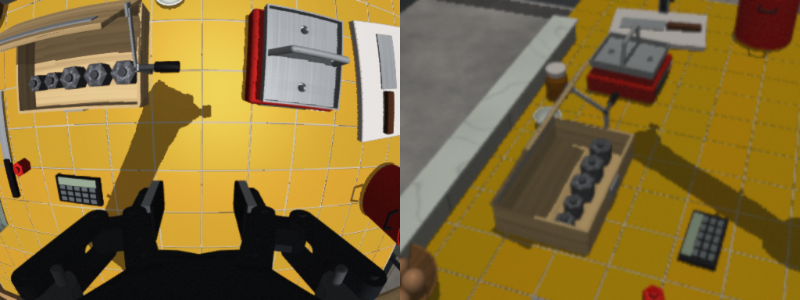

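```bash
python3 - <<'E'
from h import *
v=np.load("v10.npz"); T2=np.linalg.inv(vision.calibration("side")["extrinsics"])
def ony(n,T,uv,y): o,d=ray(n,T,uv); return o+d*(y-o[1])/d[1]
print(ony("side",T2,(237,169),.008), ony("wrist",v["T"],(164,15),.008), tri([ray("side",T2,(237,169)),ray("wrist",v["T"],(164,15))]))
for th in (10,20,25,30,35,40,45,50):
    t=np.radians(th); P=[[.733-.2*np.sin(t),y,.07+.2*np.cos(t)] for y in (.008,.304)]; print(th,P[0],proj("side",T2,P).round().tolist(),proj("wrist",v["T"],P).round().tolist())
a=cv2.resize(v["im"][0:110,0:220,::-1],(800,400),interpolation=cv2.INTER_CUBIC)
cv2.imwrite("pics/m11.png",a)
E
```

```text
[0.6462 0.008  0.2425] [0.6897 0.008  0.1437] (array([ 0.6586, -0.0179,  0.225 ]), [np.float64(0.002570059086691932), np.float64(0.0025700590866921794)])
10 [np.float64(0.698270364466614), 0.008, np.float64(0.26696155060244164)] [[222.0, 160.0], [182.0, 215.0]] [[123.0, -34.0], [-69.0, 46.0]]
20 [np.float64(0.6645959713348663), 0.008, np.float64(0.2579385241571817)] [[232.0, 164.0], [193.0, 220.0]] [[124.0, 5.0], [-65.0, 71.0]]
25 [np.float64(0.6484763476518601), 0.008, np.float64(0.25126155740733)] [[236.0, 167.0], [199.0, 223.0]] [[126.0, 24.0], [-62.0, 83.0]]
30 [np.float64(0.633), 0.008, np.float64(0.24320508075688776)] [[241.0, 169.0], [204.0, 226.0]] [[129.0, 43.0], [-57.0, 94.0]]
35 [np.float64(0.6182847127297908), 0.008, np.float64(0.23383040885779838)] [[245.0, 173.0], [210.0, 230.0]] [[133.0, 61.0], [-52.0, 105.0]]
40 [np.float64(0.6044424780626921), 0.008, np.float64(0.22320888862379562)] [[249.0, 176.0], [215.0, 234.0]] [[138.0, 77.0], [-46.0, 114.0]]
45 [np.float64(0.5915786437626904), 0.008, np.float64(0.21142135623730954)] [[252.0, 179.0], [219.0, 238.0]] [[142.0, 92.0], [-39.0, 123.0]]
50 [np.float64(0.5797911113762044), 0.008, np.float64(0.19855752193730788)] [[256.0, 183.0], [223.0, 242.0]] [[147.0, 104.0], [-32.0, 130.0]]
```

View pics/m11.png

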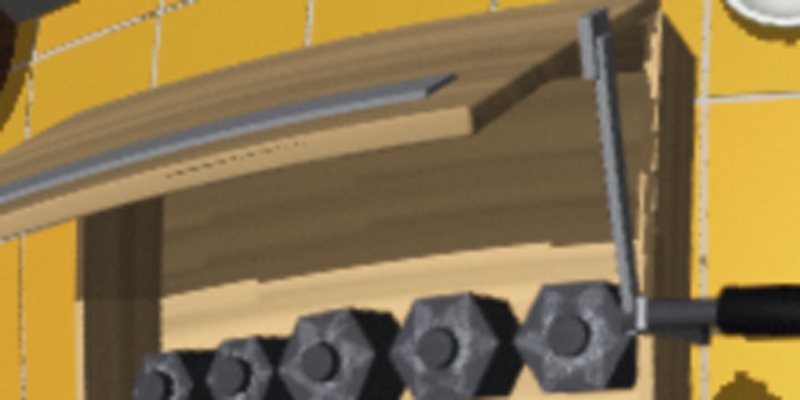

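The crop shows the lid's right outer corner at (470,107), which puts the lid about 26° forward of upright. The stay is folded forward and staying that way. Now I'll push the lid shut along its arc.

```bash
cat > lid.py <<'E'
from h import *
fingers.gripper_to(0)
hx,hz,rho,y=.733,.07,.185,.150
def tcp(th,w=.011,off=.0):
    t=np.radians(th); return [hx-rho*np.sin(t)+(.008+off)*np.cos(t)+w,y,hz+rho*np.cos(t)+(.008+off)*np.sin(t)+.017]
for yaw in (180,90,0):
    o=D(yaw); s=[robot.inverse_kinematics(tcp(t),o) for t in (8,30,60,90)]
    up=robot.inverse_kinematics([tcp(8)[0],y,.37],o); print(yaw,[q is not None for q in s],up)
    if all(q is not None for q in s) and up is not None: break
else: raise SystemExit("no ik")
robot.move_to([.60,y,.42],o); robot.line_to([tcp(8)[0],y,.37],o,velocity=.15)
print("down hit",robot.line_to(tcp(8),velocity=.08,f_stop=6))
for th in np.arange(12,91,3):
    robot.line_to(tcp(th),velocity=.05); F=np.array(robot.current_contact_force()); print(th,F,np.array(robot.current_tool_pos()))
    if np.linalg.norm(F)>25: print("stop"); break
im,T=grab("side"); save("m12",im); print(robot.current_time_s())
E
python3 lid.py
```

```text
180 [True, True, True, True] [ -3.5177  53.0785 -61.9062  19.2101  51.8912 116.3208  67.587 ]
down hit False
12 [ 0.2051 -0.1131  0.6069] [0.7135 0.15   0.2701]
15 [ 0.089  -0.2605 -0.4112] [0.7041 0.1499 0.2679]
18 [-0.8009 -0.2304 -0.2394] [0.6947 0.1499 0.2655]
21 [ 0.5058 -0.2178 -0.1261] [0.6853 0.1499 0.2627]
24 [ 0.1794  0.2399 -0.345 ] [0.6762 0.1499 0.2594]
27 [ 0.6162  0.9933 -0.1006] [0.6673 0.1499 0.2556]
30 [ 2.0538 -0.3384  0.3746] [0.659  0.1498 0.2514]
33 [ 2.2996 -0.2591  0.0295] [0.6501 0.1499 0.2466]
36 [1.8245 1.5881 0.2484] [0.6413 0.15   0.2411]
39 [ 0.8555 -1.0283 -0.9702] [0.6332 0.1501 0.2355]
42 [0.3023 0.5232 0.2788] [0.6256 0.1501 0.2296]
45 [0.4839 1.2584 0.4879] [0.6182 0.15   0.2231]
48 [ 0.598  -0.3983 -0.1512] [0.6113 0.1498 0.2163]
51 [ 0.4149 -0.0538  0.5819] [0.6046 0.1498 0.2091]
54 [ 0.9654 -0.449  -0.0761] [0.5983 0.1498 0.2016]
57 [-0.7176 -0.1231 -0.2505] [0.5924 0.1499 0.1938]
60 [-0.1723  0.5765  0.524 ] [0.587  0.1499 0.1858]
63 [0.4582 0.441  0.2456] [0.5821 0.1498 0.1775]
66 [-0.232   0.5802  0.717 ] [0.5776 0.1498 0.1689]
69 [-0.6319  0.4899 -0.0585] [0.5735 0.1498 0.1601]
72 [-0.1369  0.704  -0.5909] [0.5699 0.1498 0.1511]
75 [-0.6686  0.2555  0.2852] [0.5668 0.1498 0.1419]
78 [ 0.4704  0.4076 -0.2113] [0.5641 0.1498 0.1326]
81 [-0.1277  0.5426 -0.1094] [0.562  0.1498 0.1232]
84 [0.1466 0.7629 0.0743] [0.5603 0.1498 0.1136]
87 [ 0.3817  0.1052 -0.5746] [0.5592 0.1498 0.104 ]
90 [ 0.3633 -0.7561  3.5936] [0.5594 0.1502 0.0952]
88.1
```

View pics/m12.png

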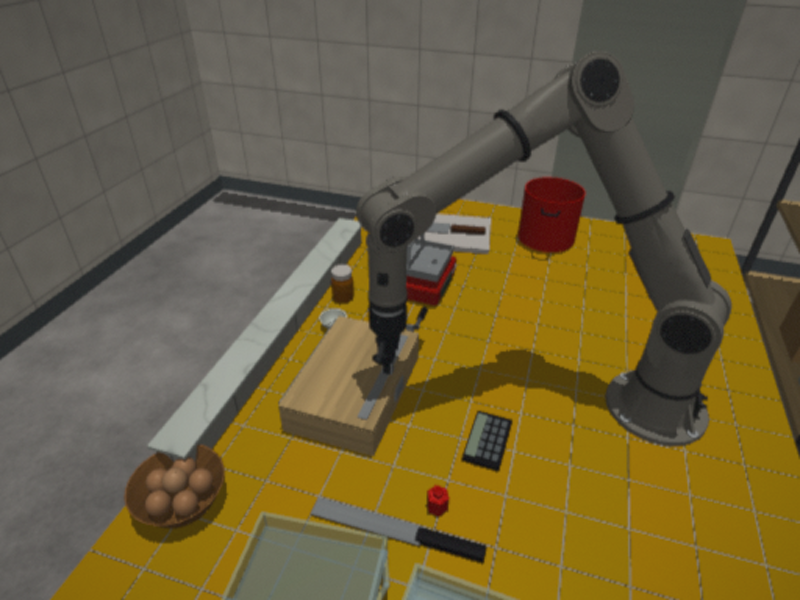

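The lid lies flat on the chest. I'll press lightly to make sure, back off and check it all.

```bash
python3 - <<'E'
from h import *
p=np.array(robot.current_tool_pos()); print(robot.line_to((p-[0,0,.008]).tolist(),velocity=.02,f_stop=8),robot.current_tool_pos(),robot.current_contact_force())
robot.line_to((p+[0,0,.15]).tolist(),velocity=.15); robot.move_to([.42,.0,.40],D(0)); robot.pause(.5)
im,T=grab("wrist"); im2,_=grab("side")
cv2.imwrite("pics/m13.png",np.vstack([np.hstack([cv2.resize(im[:,:,::-1],(400,300)),cv2.resize(im2[:,:,::-1],(400,300))]),cv2.resize(im2[130:320,120:500,::-1],(800,300))]))
print(robot.current_time_s(),robot.current_contact_force())
E
```

```text
True [0.5593 0.1503 0.0952] [-0.2854 -0.0614  4.5477]
92.25 [ 0.4173 -0.5019  0.4151]
```

View pics/m13.png

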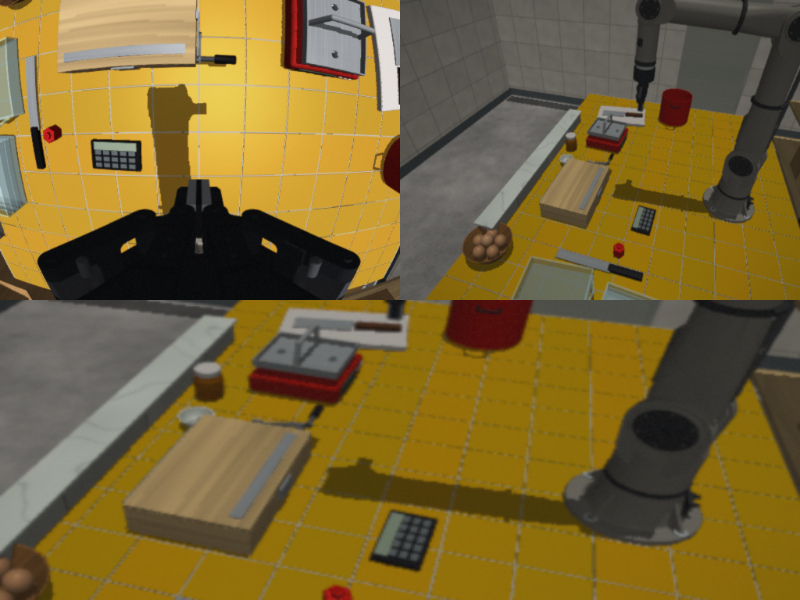

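The lid is flat on the rim, the pan is level on the scale, the counter is clear of grey weights, and the other things haven't moved. I'm handing it in.

```bash
python3 -c "
from station import workorder
print(workorder.close_job())"
```

```text
the job is handed in; nothing more can be done
None
```

The job is handed in (no verdict was returned): all five weights are in the chest, the lid was unlocked and lowered flat on the rim, and the pan is seated on its pegs, after about 92 s of robot time.

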